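# Index the sampler carousel through its access slot

## Task

Slide the blue cover sideways off the slotted plate onto the sampler's ledge, without lifting it or shifting the slotted plate. Then take the orange-handled pick and, working through the slot with it alone, push the star wheel round anticlockwise (seen from above) tooth by tooth until the red-capped vial stands squarely at the yellow index mark. Finally stand the pick upright back in its holder, and leave the bottle, jar and tray alone.

Things in the scene. Friction and masses are not known exactly. Their poses are not given: they have to be found in the camera images.
- sampler: White sampler base, fixed, 220 (x) by 300 (y) mm, deck 72.5 mm above the bench. Origin on the bench under the vertical carousel axis; it spans x -110..110, y -190..110. Slotted plate at y = -85; beyond it the plain ledge, y -115..-184, ending in a stop 10 mm high. Yellow index mark at y 56..78, 12 mm high, before a column 40 mm high at y 82..108.
- slot (a point): Middle of the access slot in the slotted plate, at the plate's upper face: 85 mm from the carousel's axis, 74 mm above the bench. The slot is 68 mm long along the sampler's x and 16 mm wide; beneath the plate the opening is larger (84 by 32 mm).
- ledge (a point): Middle of the ledge where the cover is to be parked (on the deck, 72.5 mm above the bench), 65 mm from the slot's middle in the sampler's -y direction.
- index_mark (a point): Inner end of the yellow index mark, 56 mm from the carousel's axis in the sampler's +y direction, on the opposite side from the slot.
- guide: Loose aluminium slotted plate, 104 by 56 by 4 mm, lying in a 2.5 mm deep recess of the deck with 2 mm play all round, so that it stands 1.5 mm proud. Origin at the centre of its underside. Stays where it is.
- cover: Loose blue cover plate, 94 (x) by 46 (y) by 5 mm, lying on the slotted plate and hiding the slot; origin at the centre of its underside, 74 mm above the bench at the start; axes nearly the sampler's. On it stands a black grip bar, 40 mm along the cover's x, 12 mm thick, centred at y = -13 mm, its top 29 mm above the cover's underside. About 0.15 kg.
- rotor (a joint): Turn of star wheel and carousel together, rad: 0 when the red vial is at the index mark; positive anticlockwise from above, when the teeth in the slot move to the sampler's +x. Starts 1.8 to 2.6 teeth short (-1.15 to -0.80). Friction 0.15 N m (about 2 N at the slot); stays where it is left.
- red_vial (a point): Top of the red cap, 41 mm from the axis, 117 mm above the bench. The carousel is a white rack, 100 mm across, with 14 fixed vials (one cap red, the others blue and white), under a fixed clear dome 106 mm across with its top 124.5 mm above the bench, so only the star wheel can turn it.
- pick: Loose pick, about 0.12 kg, upright in its holder: orange square handle 20 by 20 mm, from 5 to 60 mm above its origin; black guard disc 44 mm across and 5 mm thick whose underside centre is the origin; steel shank 8 mm in diameter, 70 mm long, below it. x and y axes along the handle's faces, z up.
- pick_tip (a point): Lower end of the pick's shank, 70 mm below the pick's origin.
- holder: Grey square post, fixed, 44 by 44 mm and 85 mm high on a 90 mm square foot, with a 24 mm square hole down its middle, 77 mm deep; the pick's shank hangs in the hole and its guard rests on the top rim (pick origin 85 mm above the bench). Origin at the bench under its centre. It stands to the left or the right of the sampler.
- bottle: Loose amber bottle, 60 mm across, 120 mm high, origin at the centre of its underside. Bystander.
- jar: Loose jar, 56 mm across, 65 mm high, origin at the centre of its underside. Bystander.
- tray: Loose white tray, 70 by 130 by 30 mm, origin at the centre of its underside. Bystander.
- wheel_centre (a point): Centre of the star wheel, 46 mm above the bench, inside the sampler. 14 radial brass teeth (pitch 0.449 rad, 38 mm at the slot), bars 8 mm thick, 58 to 100 mm from the axis, 38 to 54 mm above the bench. Each tooth stands midway between two vials: at joint rotor 0 two teeth stand half a pitch either side of the slot's middle.
Things that resemble listed ones, but are neither listed nor needed, are in the scene too. There is more than one size of the pick; the job needs the middle-sized.

How it is judged:
On the way, in this order (a step that is already met when the one before it is completed fails the run):
1. the cover is slid clear of the slot and lies on the ledge (y of cover in the frame of sampler below -0.125 m and z of cover in the frame of sampler above 0.068 m and angle between cover's own z axis and vertical below 0.1 rad), for 0.2 s.
2. the pick is out of its holder (distance between pick and holder above 0.16 m), for 0.1 s.
3. the wheel has been advanced until the red vial stands at the index mark (value of joint rotor between -0.11 and 0.11 rad and velocity of joint rotor between -0.05 and 0.05 rad/s), for 0.3 s.
At the end, for the whole second after the job is handed in: The red vial is within 0.11 rad (about 4.5 mm) of the index mark; the cover lies flat on the sampler's ledge, its centre at least 40 mm from the slot's middle line; the slotted plate is within 6 mm of where it was; the pick stands at rest upright in its holder, guard on the rim (all of step 1 and value of joint rotor between -0.11 and 0.11 rad and horizontal distance between pick and holder below 0.012 m and height (world z) of pick between 0.081 and 0.089 m and angle between pick's own z axis and vertical below 0.1 rad and linear speed of pick below 0.02 m/s and distance of guide from where it was at the start of the episode below 0.006 m); the robot touches nothing.
It fails at once if the slotted plate is shifted by more than 6 mm (distance of guide from where it was at the start of the episode above 0.006 m).
It fails at once if the cover is lifted by more than 16 mm (height (world z) of cover above 0.09 m).
It fails at once if the robot's fingers touch the star wheel (contact force between any of the fingers, the arm and rotor above 1 N).
It fails at once if a bystander is moved by more than 20 mm or tipped (distance of any of bottle, jar, tray from where it was at the start of the episode above 0.02 m or angle between any of bottle, jar's own z axis and vertical above 0.3 rad).
It also fails if it takes over 67 s, if anything falls off the work surface, if the arm or the gripper's body presses on something with over 40 N, if the wrist force passes 120 N, or if a joint passes its speed limit or range.

## Robot

A 7-joint arm with a two-finger parallel gripper is mounted at the origin on the work surface. World frame = base frame: x ahead of the robot, y to its left, z up, the work surface at z = 0. Lengths are in m, angles in rad, forces in N, time in s.
With the tool pointing down it reaches from about 0.4 to 0.85 m from the base axis. Payload 10.4 kg.
Tool frame: the origin (TCP) lies on the centre line of the jaws, within the pads' length; the fingertips stand r.tip_extent ahead of it and the grasp point (between the pads) lies 8 mm behind it (r.tip_extent is the distance from the TCP to the fingertips, in m); z points along the fingers, y is the direction in which the jaws open and shut (so a half turn about z gives the same grasp; the last joint's range is limited). The gripper opens to 87 mm and grips with 3 to 60 N. Pads are 19 mm wide; open, the fingers measure 117 mm over their backs; the gripper's body (75 mm by 190 mm) begins 51 mm behind the grasp point.
Start: joints at [1.162, 0.332, -0.065, 1.46, 0.022, 1.35, -0.088], TCP at [0.235, -0.579, 0.234] pointing down, gripper open.
Joint ranges: [-2.6, 2.6], [-0.5, 2.12], [-1.47, 1.34], [0.16, 2.42], [-1.27, 4.41], [0.06, 2.06], [-2.6, 2.6]. Speed limits (rad/s): [2.22, 2.22, 2.79, 2.79, 3.14, 3.14, 3.14].

## Interface

Orientations are given as a unit quaternion [x, y, z, w].
In Python, from bench import r gives the robot as it stands.
- The arm moves only by the shell command python3 -m jog 'ROWS' [FORCE]. ROWS is JSON, a list of rows, each a list of 7 numbers: the shift along the tool's x, y, z in cm, then the turn, a rotation vector about the tool's x, y, z in rad, then the opening, from -1 (shut) to 1 (fully open). In form: [[tx, ty, tz, wx, wy, wz, jaw], ...]. A call has 1 to 20 rows; each row shifts and turns the commanded pose from where the row before left it, along the tool's axes as they then stand; what a row does not reach is not made up. A row lasts 1/8 s, in which the tool goes at most 62.5 mm and 10.7 degrees, less where a joint would pass 70% of its speed; a pose out of reach is approached as far as the arm can. A call with a gripper value outside its range is refused whole. The fingers move at their own pace and stop on an object; FORCE is the grip in N (left out, the last holds). Time passes only in rows, so rows that do not move let the fingers close. It gives the time, the measured TCP pose, the force and the opening at its end, in the units of the state.
- r.read_state(): the state, without advancing time (a new reading comes with each control period).
- r.camera(name): name is "side" or "top"; returns a dict with "frame" (384x512x3 uint8, red, green, blue), "fx", "fy", "cx", "cy" (pixels), "k1" (the pictures are not rectified: a ray, as slopes to the right and down, at radius r is drawn at 1 + k1 r^2 times it, then the intrinsics apply), "camera_from_world" (4x4, takes a point from world to camera coordinates). Camera axes: x right, y down, z forward; pixel columns grow to the right and rows downward; lengths in m; the calibration is good to about 2 mm. A picture is of the moment at which its call begins. There is no depth.
- r.close_job(): hands the job in, once; it reports no verdict.
Trained networks look in a picture, given as the dict that the camera call returned (one of the last four; its "shot" number tells which), for a name from the list of things; names that differ only in an ending like _2 or _b are one class to them, and where a whole thing is asked for, a point or a joint stands for the part that bears it (a point fixed in the world has none). Each returns a list of dicts, best first, with "score" (0 to 1); they miss things now and then, are a little off and sometimes report something else, mostly with a low value. They report only what shows in the picture. A call takes as long as a camera call. They do not tell look-alikes from the thing itself.
- r.search_frame(picture, thing): "rect" ([left, top, right, bottom] in pixels, round what is visible of it).
The state is a dict: "time": time; "joint_positions": joint angles; "joint_vel": joint speeds; "joint_torque": joint torques, N m; "ee_pos": TCP position; "eef_rot": TCP orientation; "ft_force": force on the tool from outside, world axes, zero at the start; "torque": the same for the moment, N m; "width": finger opening in m.
Only numpy, scipy, OpenCV 4.12 (cv2) and the standard library are available. Lean on these libraries where they do the work, as an engineer would, in place of code of your own. Each camera call takes 0.05 s, during which the arm holds its last target.

## Working session

There is one attempt and no reset: what is moved stays moved. The work goes in short steps, Python scripts to look and compute and a shell command to move; the robot and the scene stay as the last step left them, time stands still between calls to the robot, and variables do not carry over. Pictures are saved under pics/ and viewed, and the job is handed in when it is done.

```bash
ls; mkdir -p pics
python3 - <<'E'
from bench import r
import cv2
print(r.tip_extent, r.read_state())
for n in("side","top"):
    p=r.camera(n); cv2.imwrite(f"pics/{n}0.png",p["frame"][:,:,::-1])
    print(n,{k:v for k,v in p.items() if k!="frame"})
    for t in("sampler","cover","guide","pick","holder","bottle","jar","tray","red_vial"):
        print(t,[( [round(float(x)) for x in d["rect"]],round(float(d["score"]),2)) for d in r.search_frame(p,t)])
E
```

```text
pics
0.011 {'time': 0.0, 'joint_positions': array([ 1.16241155,  0.33288427, -0.06469888,  1.46095972,  0.02162966,
        1.34986686, -0.08851719]), 'joint_vel': array([ 8.08244920e-05,  3.28036632e-04, -2.90602527e-04, -3.98093760e-05,
       -3.16317964e-04,  5.97661692e-04,  6.02700999e-04]), 'joint_torque': array([-3.78062359e-04, -6.23249030e+01,  2.44733569e-02, -3.89904857e+01,
       -6.12935191e-02,  3.96153820e-02,  1.65271322e-04]), 'ee_pos': array([ 0.23502581, -0.57872834,  0.23273739]), 'eef_rot': array([ 9.81452702e-01,  1.91703126e-01, -1.82292447e-04, -6.87119221e-04]), 'ft_force': array([ 0.61220533,  0.53615363, -0.60407806]), 'torque': array([ 0.03274769, -0.04881612,  0.00201222]), 'width': 0.08709789119285721}
side {'fx': 351.902591134167, 'fy': 351.902591134167, 'cx': 258.5801065554761, 'cy': 193.07393834786853, 'k1': -0.08646199081116861, 'camera_from_world': array([[-9.56517293e-01, -2.91674403e-01,  8.42927233e-04,
         5.70062613e-01],
       [-1.61772885e-01,  5.28109001e-01, -8.33624866e-01,
         1.74129392e-01],
       [ 2.42701877e-01, -7.9751
[... 745 characters left out ...]
9941997 ,  0.02485089, -0.10463938,  0.58662782],
       [ 0.10453316, -0.00553903, -0.99450598,  0.8207702 ],
       [ 0.        ,  0.        ,  0.        ,  1.        ]]), 'shot': 2}
sampler [([183, 151, 336, 274], 0.69)]
cover [([260, 183, 290, 226], 0.96)]
guide [([264, 182, 291, 230], 0.83), ([135, 100, 193, 138], 0.7)]
pick [([377, 279, 395, 293], 0.67), ([394, 224, 420, 243], 0.64), ([392, 165, 434, 194], 0.58), ([139, 100, 193, 137], 0.48)]
holder [([366, 211, 408, 257], 0.84)]
bottle [([83, 216, 123, 244], 0.67), ([182, 152, 335, 274], 0.46)]
jar [([362, 115, 390, 140], 0.58), ([261, 181, 292, 229], 0.53)]
tray [([137, 102, 196, 135], 0.75), ([184, 146, 333, 274], 0.21)]
red_vial []
```

View pics/side0.png

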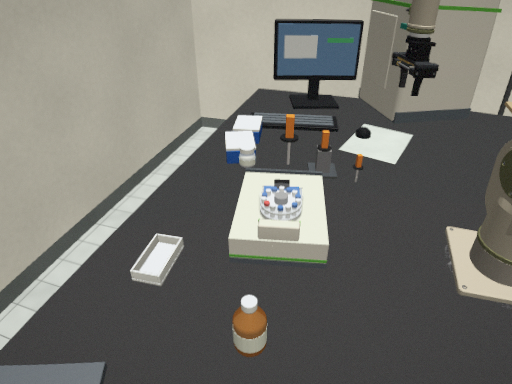

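View pics/top0.png

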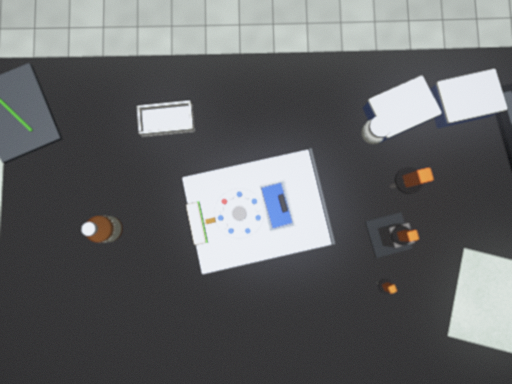

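Run:
```python
import cv2
a=cv2.imread("pics/top0.png")
cv2.imwrite("pics/topz.png",cv2.resize(a[135:310,170:440],None,fx=2.9,fy=2.9,interpolation=cv2.INTER_CUBIC))
a=cv2.imread("pics/side0.png")
cv2.imwrite("pics/sidez.png",cv2.resize(a[100:280,210:400],None,fx=3.2,fy=3.2,interpolation=cv2.INTER_CUBIC))
```

```text
(no output)
```

View pics/topz.png

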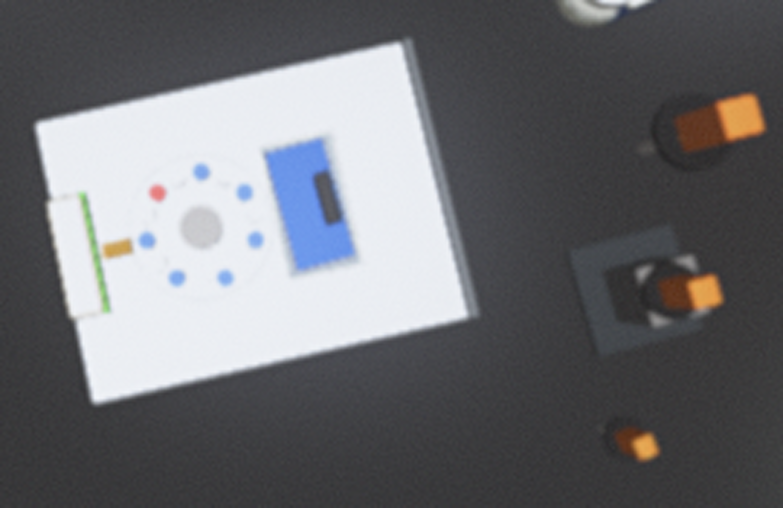

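View pics/sidez.png

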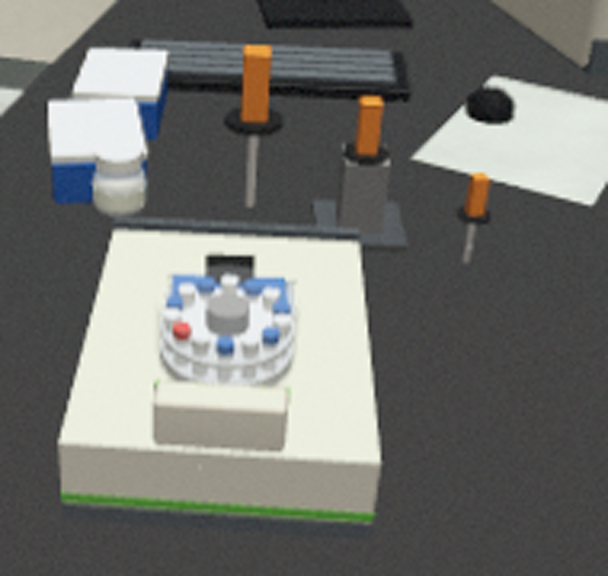

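Both pictures show the sampler in the middle, with its column and index mark to the left and its ledge to the right in the top view.

There are three picks in the top view:
- **Large:** (415,178), standing free.
- **Middle:** (405,236), standing in the grey holder.
- **Small:** (388,287), standing free.

The holder one is the middle size and fits "upright in its holder". The zoomed crops confirm it. Next I'll work out the geometry.

```bash
cat > h.py <<'E'
import numpy as np, cv2
from scipy.optimize import least_squares
def proj(p,X):
    X=np.atleast_2d(np.asarray(X,float)); T=p["camera_from_world"]
    c=X@T[:3,:3].T+T[:3,3]; s=c[:,:2]/c[:,2:]
    s=s*(1+p["k1"]*(s**2).sum(1,keepdims=True))
    return s*[p["fx"],p["fy"]]+[p["cx"],p["cy"]]
def unproj(p,uv,z):
    K=np.array([[p["fx"],0,p["cx"]],[0,p["fy"],p["cy"]],[0,0,1]])
    s=cv2.undistortPoints(np.array([[uv]],float),K,np.array([p["k1"],0,0,0,0.]))[0,0]
    T=p["camera_from_world"];R=T[:3,:3];o=-R.T@T[:3,3];d=R.T@np.array([s[0],s[1],1])
    return o+d*(z-o[2])/d[2]
def fr(pose,P):
    x,y,a=pose;P=np.atleast_2d(np.asarray(P,float));c,s=np.cos(a),np.sin(a)
    return np.c_[x+c*P[:,0]-s*P[:,1],y+s*P[:,0]+c*P[:,1],P[:,2]]
def inv(pose,P):
    x,y,a=pose;P=np.atleast_2d(P)-[x,y,0];c,s=np.cos(a),np.sin(a)
    return np.c_[c*P[:,0]+s*P[:,1],-s*P[:,0]+c*P[:,1],P[:,2]]
def cross(img,pts,scale,off,col):
    for u in pts:
        cv2.drawMarker(img,tuple(int(round(v)) for v in (u-off)*scale+scale/2),col,cv2.MARKER_CROSS,9,1)
E
python3 - <<'E'
from h import *
from bench import r
p=r.camera("top");q=r.camera("side")
z=lambda u,v:np.array([u/2.9+170,v/2.9+135])
obs=[(z(36,122),(.11,.11,.0725)),(z(93,404),(-.11,.11,.0725)),(z(403,41),(.11,-.184,.0725)),(z(470,318),(-.11,-.184,.0725))]
s=lambda u,v:np.array([u/3.2+210,v/3.2+100])
obs2=[(s(62,446),(.11,.11,.0725)),(s(381,461),(-.11,.11,.0725))]
L=np.array([o[1] for o in obs]);U=np.array([o[0] for o in obs]);L2=np.array([o[1] for o in obs2]);U2=np.array([o[0] for o in obs2])
# sign of x: image up = world +x
f=lambda t:np.r_[(proj(p,fr(t,L))-U).ravel(),(proj(q,fr(t,L2))-U2).ravel()]
sol=least_squares(f,[.55,.05,-.2],loss='soft_l1');print(sol.x,np.round(sol.fun,1))
t=sol.x; np.save("samp.npy",t)
# red vial
a=p["frame"].astype(int);m=((a[:,:,0]-a[:,:,1]>60)&(a[:,:,0]-a[:,:,2]>40)).astype(np.uint8)
m[:, :200]=0;m[:,240:]=0;m[:170]=0;m[215:]=0
ys,xs=np.nonzero(m);print(len(xs),xs.mean(),ys.mean())
w=unproj(p,(xs.mean(),ys.mean()),.117);v=inv(t,w)[0];print("red",w,v,np.hypot(*v[:2]),"rotor",np.arctan2(v[1],v[0])-np.pi/2)
a=q["frame"].astype(int);m=((a[:,:,0]-a[:,:,1]>60)&(a[:,:,0]-a[:,:,2]>60)).astype(np.uint8);m[:190]=0;m[230:]=0;m[:,:240]=0;m[:,300:]=0
ys,xs=np.nonzero(m);print(len(xs),xs.mean(),ys.mean());w=unproj(q,(xs.mean(),ys.mean()),.115);v=inv(t,w)[0];print("red side",v,np.arctan2(v[1],v[0])-np.pi/2)
# holder via handle top / guard
for uv,zz in((( 704/2.9+170,292/2.9+135),.145),):
    print("handle top",unproj(p,uv,zz))
for uv in((570,250),(668,226),(603,355)): print("foot?",unproj(p,z(*uv),0.005))
print("rim corners",[unproj(p,z(*k),.085)[:2] for k in ((693,256),(712,316),(652,327))])
P=q; print("guard side",unproj(q,s(366,153),.0875),"handle top side",unproj(q,s(371,98),.145))
for n,pp,sc,o in(("t",p,2.9,(170,135)),("s",q,3.2,(210,100))):
    im=pp["frame"][:,:,::-1][o[1]:o[1]+180,o[0]:o[0]+260]; im=cv2.resize(im,None,fx=sc,fy=sc,interpolation=cv2.INTER_CUBIC)
    cross(im,proj(pp,fr(t,[(.11,.11,.0725),(-.11,.11,.0725),(.11,-.184,.0825),(-.11,-.184,.0825)])),sc,o,(0,0,255))
    cross(im,proj(pp,fr(t,[(x,y-.085,.079) for x in(-.047,.047) for y in (-.023,.023)])),sc,o,(0,255,255))
    cross(im,proj(pp,fr(t,[(x,y-.098,.103) for x in(-.02,.02) for y in (-.006,.006)])),sc,o,(0,255,0))
    cross(im,proj(pp,fr(t,[(0,.056,.0845)])),sc,o,(255,0,255))
    cv2.imwrite(f"pics/ov_{n}.png",im)
E
```

```text
[0.53130414 0.02872597 0.19826469] [-0.   1.   0.3  0.1 -0.7  0.8 -0.4 -0.1 -0.9 -2.4 -0.4 -0.6]
21 224.0 201.0
red [0.55934256 0.06107758 0.117     ] [0.03386138 0.02619516 0.117     ] 0.0428109748052987 rotor -0.9123616450786386
21 266.14285714285717 202.66666666666666
red side [0.0332867 0.0301104 0.115    ] -0.8354579606028693
handle top [ 0.47694868 -0.32307226  0.145     ]
foot? [ 0.5105547  -0.27503283  0.005     ]
foot? [ 0.52860554 -0.35824804  0.005     ]
foot? [ 0.42328759 -0.29720805  0.005     ]
rim corners [array([ 0.50255785, -0.3429845 ]), array([ 0.45715959, -0.3540429 ]), array([ 0.45002696, -0.30835183])]
guard side [ 0.47429154 -0.3193669   0.0875    ] handle top side [ 0.47561867 -0.32271657  0.145     ]
```

View pics/ov_t.png

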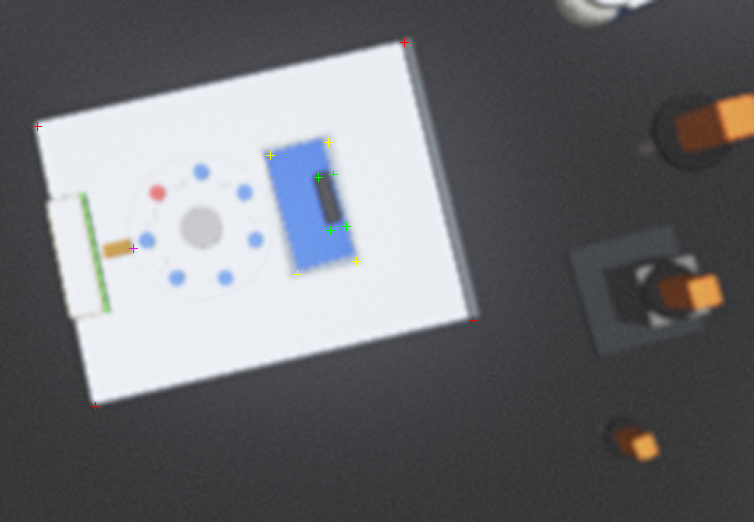

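View pics/ov_s.png

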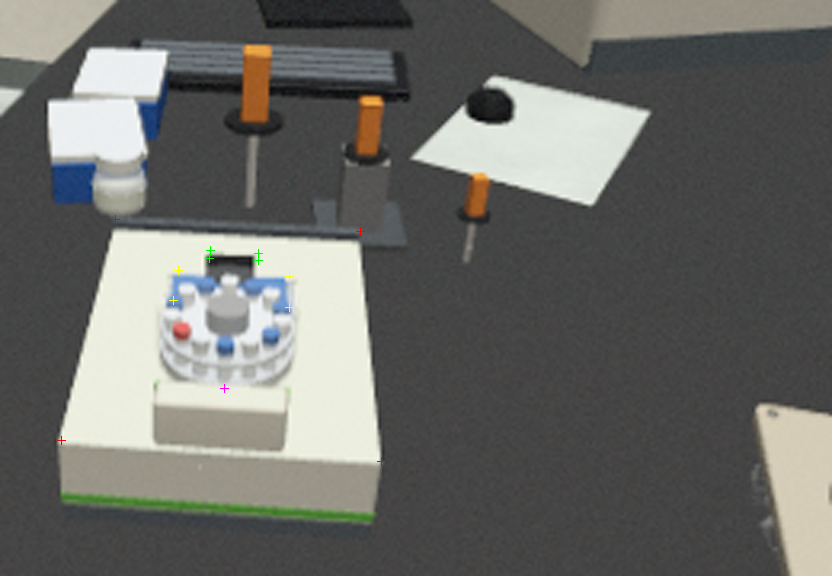

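```bash
cat >> h.py <<'E'
def caps(p):
    a=p["frame"].astype(float);R,G,B=a[...,0],a[...,1],a[...,2]
    return B-R, R-G
def axisfit(p,t):
    """vial caps in the top view -> axis xy and world red angle"""
    bl,rd=caps(p); ax=np.r_[t[:2],.117]; c=proj(p,ax)[0]
    pts=[]
    yy,xx=np.mgrid[:384,:512]; near=np.hypot(xx-c[0],yy-c[1])<28
    for w,n in((rd,1),(bl,0)):
        m=((w>45)&near).astype(np.uint8)
        k,lab,st,ce=cv2.connectedComponentsWithStats(m)
        for i in range(1,k):
            if st[i,4]>=4:
                s=cv2.dilate((lab==i).astype(np.uint8),np.ones((3,3)))>0
                ww=np.clip(w-15,0,None)*s
                uv=((xx*ww).sum()/ww.sum(),(yy*ww).sum()/ww.sum())
                pts.append((n,uv,unproj(p,uv,.117)[:2]))
    return pts
def fitcaps(p,t,free=True):
    pts=axisfit(p,t); red=[q for q in pts if q[0]==1]
    if not red: return None,pts
    a0=np.arctan2(*(red[0][2]-t[:2])[::-1])
    W=np.array([q[2] for q in pts])
    def f(v):
        d=W-v[:2]; ang=np.arctan2(d[:,1],d[:,0])
        k=np.round((ang-v[2])/(2*np.pi/7))
        a=v[2]+k*2*np.pi/7
        return (W-v[:2]-.041*np.c_[np.cos(a),np.sin(a)]).ravel()
    s=least_squares(f,[t[0],t[1],a0],loss='soft_l1',f_scale=.002)
    return s,pts
E
python3 - <<'E'
from h import *
from bench import r
t=np.load("samp.npy")
p=r.camera("top")
s,pts=fitcaps(p,t)
for q in pts: print(q[0],np.round(q[1],1),np.round(q[2],4))
print(s.x,np.round(s.fun*1000,1))
# deck edges
g=p["frame"].astype(float).min(2)
def edge(L1,L2,n,t):
    # subpixel edge points along line (sampler frame), normal n
    out=[]
    for f in np.linspace(.08,.92,25):
        P=np.array(L1)*(1-f)+np.array(L2)*f
        ds=np.linspace(-.012,.012,49)
        uv=proj(p,fr(t,P+ds[:,None]*np.array(n)))
        v=cv2.remap(g.astype(np.float32),uv[:,0].astype(np.float32)[None],uv[:,1].astype(np.float32)[None],cv2.INTER_LINEAR)[0]
        gd=-np.gradient(cv2.GaussianBlur(v[None],(9,1),2)[0]); w=np.clip(gd,0,None)**2
        out.append(((w*ds).sum()/w.sum(),P))
    o=np.array([x[0] for x in out]);return o,out
z=.0725
for nm,a,b,n in(("x+",(.11,-.18,z),(.11,.11,z),(1,0,0)),("x-",(-.11,-.18,z),(-.11,.11,z),(-1,0,0)),("y+a",(.055,.11,z),(.11,.11,z),(0,1,0)),("y+b",(-.11,.11,z),(-.055,.11,z),(0,1,0)),("y-",(-.11,-.184,z),(.11,-.184,z),(0,-1,0))):
    o,_=edge(a,b,n,t);print(nm,np.round([np.median(o[:8])*1e3,np.median(o)*1e3,np.median(o[-8:])*1e3],2))
bl=p["frame"][...,2].astype(int)-p["frame"][...,0]
m=((bl>50)).astype(np.uint8);m[:,:255]=0;m[:,300:]=0;m[:175]=0;m[235:]=0
c=max(cv2.findContours(m,0,2)[0],key=cv2.contourArea);R=cv2.minAreaRect(c);print(R)
bx=np.array([unproj(p,u,.079)[:2] for u in cv2.boxPoints(R)]);print(bx, bx.mean(0))
print("cover in sampler",inv(t,np.r_[bx.mean(0),.079]))
E
```

```text
1 [223.9 201.1] [0.5592 0.0614]
0 [238.9 193.8] [0.574  0.0291]
0 [253.9 200.9] [ 0.558  -0.0026]
0 [267.  207.5] [ 0.5431 -0.0301]
0 [220.1 217.4] [0.5247 0.0699]
0 [257.7 217.2] [ 0.5231 -0.0098]
0 [230.5 230.5] [0.4966 0.0483]
0 [247.3 230.4] [0.4959 0.013 ]
[0.5333555  0.02959153 0.88678939] [ -0.1   0.   -0.4  -0.1  -0.5   0.1  19.3 -19.8  -0.    0.2  -0.7   0.5
  -0.    0.5  -0.3   0.8]
x+ [3.02 3.06 3.22]
x- [-0.94 -1.04 -1.08]
y+a [1.77 1.77 1.73]
y+b [1.93 1.97 2.08]
y- [1.09 1.08 1.08]
((276.3490905761719, 204.97169494628906), (42.71913146972656, 21.016162872314453), 74.05460357666016)
[[ 0.59119548 -0.01793483]
 [ 0.60314011 -0.06375884]
 [ 0.51040541 -0.08684055]
 [ 0.49876832 -0.04152682]] [ 0.55087733 -0.05251526]
cover in sampler [[ 0.0031878 -0.083505   0.079    ]]
```

```bash
cat >> h.py <<'E'
from scipy.spatial.transform import Rotation as Rot
SAMP=np.array([.5333,.0296,.1983])
def go(r,target,yaw=None):
    s=r.read_state();R=Rot.from_quat(s["eef_rot"]);M=R.as_matrix()
    y0=np.arctan2(M[1,0],M[0,0]); yaw=y0 if yaw is None else yaw
    d=(yaw-y0+np.pi)%(2*np.pi)-np.pi
    # desired level frame after the turn
    T=np.array([[np.cos(yaw),np.sin(yaw),0],[np.sin(yaw),-np.cos(yaw),0],[0,0,-1]])
    rv=(R.inv()*Rot.from_matrix(T)).as_rotvec()
    sh=T.T@(np.array(target)-s["ee_pos"])*100
    print("t",round(s["time"],2),"tcp",np.round(s["ee_pos"],4),"yaw",round(y0,3),"w",round(s["width"],4),"F",np.round(s["ft_force"],1))
    print("  turn",np.round(rv,3),"then shift cm",np.round(sh,2))
E
python3 - <<'E'
from h import *
from bench import r
go(r,(.5541,-.0651,.233),.24)
E
```

```text
t 1.15 tcp [ 0.2352 -0.5791  0.2336] yaw 0.386 w 0.087 F [-0.3 -0.5  0.2]
  turn [ 0.    -0.     0.146] then shift cm [ 43.19 -42.35   0.06]
```

```bash
python3 -m jog '[[0,0,0,0,0,0.146,-0.22],[3,-3,0,0,0,0,-0.22],[4.02,-3.93,0,0,0,0,-0.22],[4.02,-3.93,0,0,0,0,-0.22],[4.02,-3.93,0,0,0,0,-0.22],[4.02,-3.93,0,0,0,0,-0.22],[4.02,-3.93,0,0,0,0,-0.22],[4.02,-3.93,0,0,0,0,-0.22],[4.02,-3.93,0,0,0,0,-0.22],[4.02,-3.93,0,0,0,0,-0.22],[4.02,-3.93,0,0,0,0,-0.22],[4.02,-4,2,0,0,0,-0.22],[0,0,3,0,0,0,-0.22],[0,0,0,0,0,0,-0.22]]'
python3 - <<'E'
from h import *
from bench import r
p=r.camera("top");q=r.camera("side")
go(r,(.5541,-.0651,.093),.24)
s=r.read_state()["ee_pos"]+[0,0,-.011]
for n,pp in(("t",p),("s",q)):
    u=proj(pp,s)[0];print(n,u)
    o=np.array([int(u[0])-60,int(u[1])-50]);im=cv2.resize(np.ascontiguousarray(pp["frame"][o[1]:o[1]+120,o[0]:o[0]+140,::-1]),None,fx=5,fy=5,interpolation=cv2.INTER_CUBIC)
    cross(im,[u],5,o,(0,255,0));cv2.imwrite(f"pics/a_{n}.png",im)
E
```

```text
time: 2.9
ee_pos: [0.553, -0.0647, 0.1816]
eef_rot: [0.993, 0.12, -0.002, -0.0]
ft_force: [-0.8, -0.7, -0.2]
width: 0.0342
t 3.0 tcp [ 0.5543 -0.0657  0.1844] yaw 0.239 w 0.0337 F [-0.1 -0.2  0.8]
  turn [ 0.001 -0.    -0.001] then shift cm [-0.   -0.06  9.14]
t [285.85023361 199.70692337]
s [282.07085668 155.46897254]
```

View pics/a_t.png

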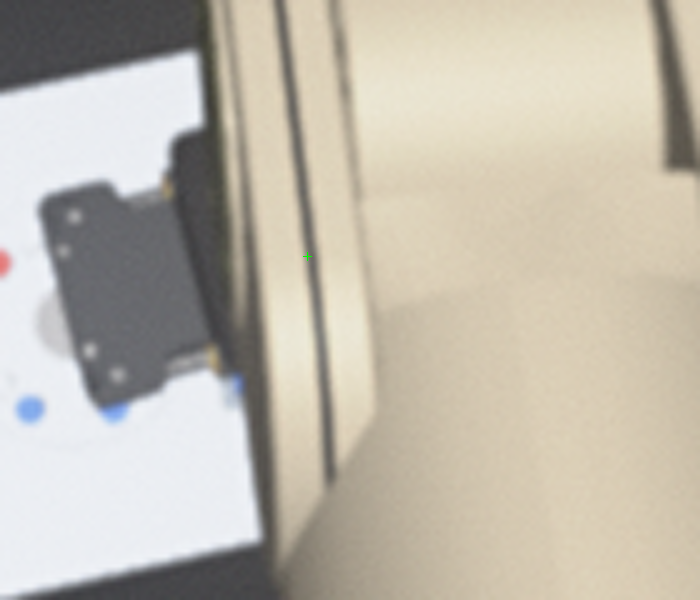

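View pics/a_s.png

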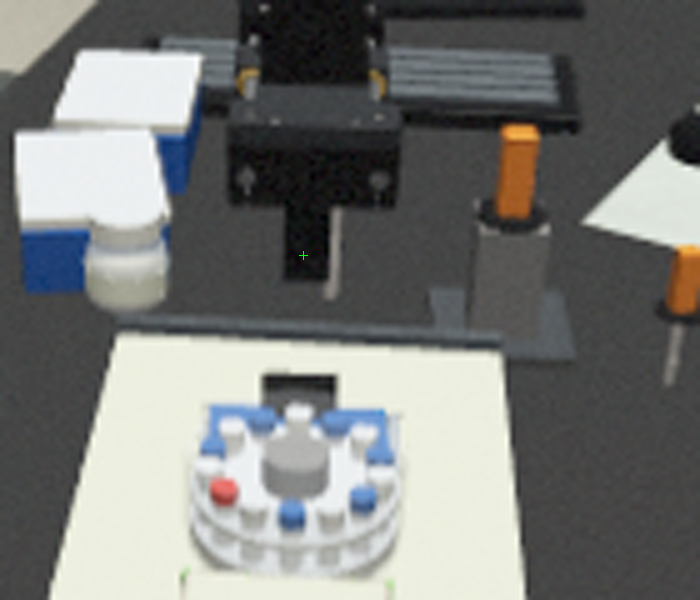

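```bash
python3 -m jog '[[0,-0.06,3,0,0,0,-0.22],[0,0,3,0,0,0,-0.22],[0,0,2,0,0,0,-0.22],[0,0,1,0,0,0,-0.22],[0,0,0,0,0,0,-0.22]]'
python3 - <<'E'
from h import *
from bench import r
q=r.camera("side")
go(r,(.5541,-.0651,.093),.24)
cv2.imwrite("pics/b_s.png",cv2.resize(np.ascontiguousarray(q["frame"][110:250,210:350,::-1]),None,fx=4,fy=4,interpolation=cv2.INTER_CUBIC))
E
```

```text
time: 3.62
ee_pos: [0.5543, -0.0649, 0.0942]
eef_rot: [0.993, 0.119, 0.0, 0.0]
ft_force: [0.5, -0.6, 0.6]
width: 0.034
t 3.67 tcp [ 0.5547 -0.0647  0.0947] yaw 0.239 w 0.0342 F [ 0.2 -0.6 -0.2]
  turn [ 0.001 -0.001 -0.001] then shift cm [-0.06  0.02  0.17]
```

View pics/b_s.png

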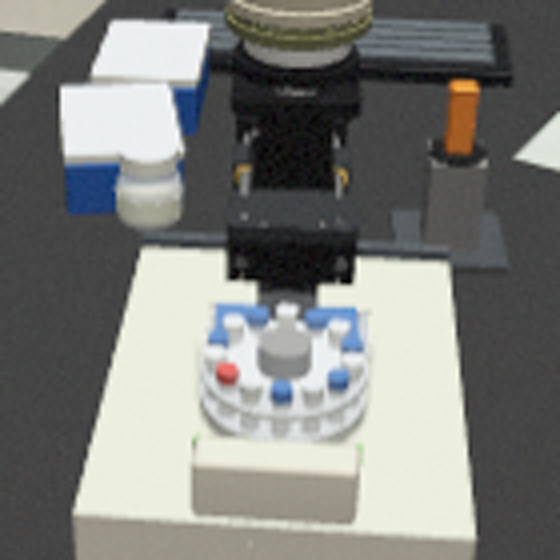

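The fingers stand either side of the grip bar, with no contact. I'll close on it.

```bash
python3 -m jog '[[0,0,0,0,0,0,-1],[0,0,0,0,0,0,-1],[0,0,0,0,0,0,-1],[0,0,0,0,0,0,-1]]' 15
python3 - <<'E'
from h import *
from bench import r
# slide: sampler -y by 64mm
d=fr((0,0,SAMP[2]),[(0,-.064,0)])[0]
s=r.read_state()["ee_pos"]; print(inv(SAMP,s))
go(r,s+d+[0,0,-.001],.215)
E
```

```text
time: 4.18
ee_pos: [0.5542, -0.0643, 0.0939]
eef_rot: [0.993, 0.12, 0.0, 0.0]
ft_force: [-0.5, 0.6, 3.6]
width: 0.0117
[[ 0.00204106 -0.09614423  0.09388245]]
t 4.17 tcp [ 0.5542 -0.0643  0.0939] yaw 0.24 w 0.0117 F [-0.5  0.6  3.6]
  turn [ 0.    -0.     0.025] then shift cm [-0.11  6.4   0.1 ]
```

```bash
python3 -m jog '[[0,0.4,0,0,0,0,-1],[0,0.8,0,0,0,0,-1],[0,0.8,0,0,0,0,-1],[0,0.8,0,0,0,0,-1],[-0.05,0.8,0,0,0,0,-1],[-0.05,0.8,0,0,0,0,-1],[0,0.8,0.05,0,0,0.02,-1],[0,0.8,0.05,0,0,0,-1],[0,0.4,0.05,0,0,0,-1],[0,0,0,0,0,0,-1],[0,0,0,0,0,0,-1]]'
python3 - <<'E'
from h import *
from bench import r
s=r.read_state();print(inv(SAMP,s["ee_pos"]),s["ft_force"],s["width"])
q=r.camera("side")
cv2.imwrite("pics/c_s.png",cv2.resize(np.ascontiguousarray(q["frame"][110:250,210:350,::-1]),None,fx=4,fy=4,interpolation=cv2.INTER_CUBIC))
E
```

```text
time: 5.55
ee_pos: [0.5683, -0.1269, 0.0924]
eef_rot: [0.994, 0.11, 0.0, 0.0]
ft_force: [-1.6, 5.0, 6.9]
width: 0.0119
[[ 0.00344637 -0.16033157  0.09238373]] [-1.58662287  4.99463252  6.87430692] 0.011892245554184373
```

View pics/c_s.png

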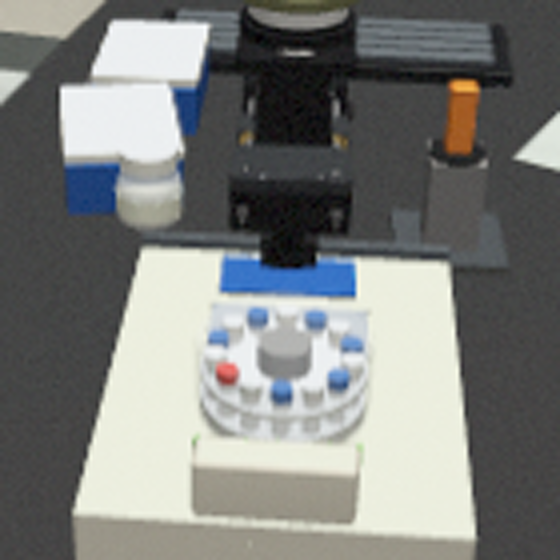

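The cover now lies on the ledge. I'll release it with a small opening, so the finger stays clear of the stop, and then rise.

```bash
python3 -m jog '[[0,0,0,0,0,0,-0.6],[0,0,0,0,0,0,-0.6],[0,0,-1,0,0,0,-0.6],[0,0,-3,0,0,0,-0.6],[0,0,-5,0,0,0,-0.3],[0,0,-5,0,0,0,-0.2],[0,0,0,0,0,0,-0.2]]'
python3 - <<'E'
from h import *
from bench import r
p=r.camera("side")
s=r.read_state();print(s["ft_force"],s["width"])
q=p
cv2.imwrite("pics/d_s.png",cv2.resize(np.ascontiguousarray(q["frame"][110:250,210:350,::-1]),None,fx=4,fy=4,interpolation=cv2.INTER_CUBIC))
go(r,(.4765,-.3225,.23),.22)
E
```

```text
time: 6.48
ee_pos: [0.5701, -0.1271, 0.2371]
eef_rot: [0.994, 0.11, 0.004, 0.001]
ft_force: [0.1, 0.1, -1.1]
width: 0.0331
[ 0.5015729  -0.62690288 -1.1281991 ] 0.034041447107199974
t 6.53 tcp [ 0.569  -0.1271  0.2344] yaw 0.22 w 0.034 F [ 0.5 -0.6 -1.1]
  turn [ 0.002 -0.003 -0.   ] then shift cm [-13.29  17.05   0.44]
```

View pics/d_s.png

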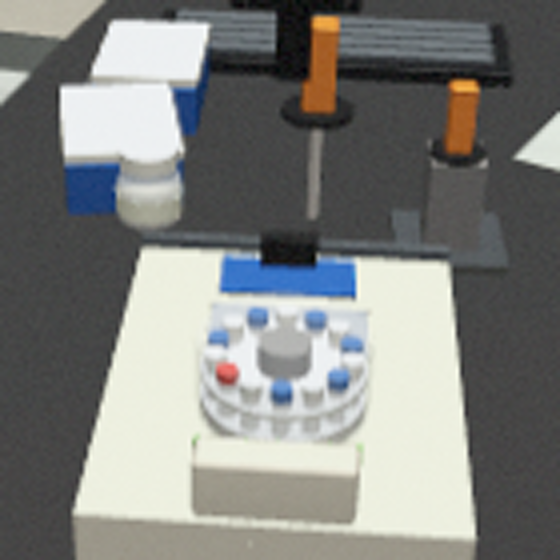

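The cover lies flat on the ledge, with its bar near crop pixel (288,248). Before the approach I'll triangulate the picks.

```bash
python3 - <<'E'
from h import *
from bench import r
p=r.camera("top");q=r.camera("side")
def tri(u,v,z0):
    f=lambda X:np.r_[proj(p,X)[0]-u,proj(q,X)[0]-v]
    s=least_squares(f,[.5,-.3,z0]);return np.round(s.x,4),np.round(s.fun,1)
Z=lambda u,v:(np.array([u,v])+.5)/2.9-.5+[170,135]
S=lambda u,v:(np.array([u,v])+.5)/3.2-.5+[210,100]
print("large top",tri(Z(742,117),S(257,49),.2))
print("mid top",tri(Z(705,292),S(371,99),.145))
print("mid guard",tri(Z(670,289),S(365,153),.09))
print("small top",tri(Z(645,447),S(479,177),.1))
E
python3 - <<'E'
import cv2,numpy as np
a=cv2.imread("pics/top0.png")[200:270,355:430]
cv2.imwrite("pics/holdz.png",cv2.resize(a,None,fx=8,fy=8,interpolation=cv2.INTER_CUBIC))
E
```

```text
large top (array([ 0.5964, -0.344 ,  0.1742]), array([ 0.,  0., -0., -0.]))
mid top (array([ 0.4773, -0.3233,  0.1446]), array([ 0. ,  0.1, -0.2, -0. ]))
mid guard (array([ 0.4782, -0.3226,  0.0867]), array([ 0. ,  0.3, -0.5, -0. ]))
small top (array([ 0.3638, -0.2939,  0.0918]), array([ 0.,  0., -0.,  0.]))
```

View pics/holdz.png

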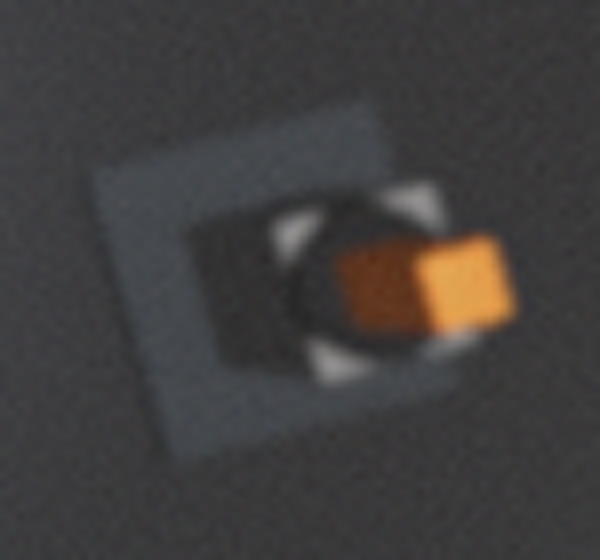

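The crop confirms it: the middle-sized pick (top at z 0.145, handle at crop pixel (465,285)) stands in the grey post. The large pick (top at z 0.174) and the small one (top at z 0.092) stand free. I'll go for the middle pick.

```bash
python3 -m jog '[[-2,2.5,0,0,0,0,0.1],[-3.3,4.3,0,0,0,0,0.1],[-3.3,4.3,0,0,0,0,0.1],[-3.0,4.0,0,0,0,0,0.1],[-1.6,2.0,1,0,0,0.02,0.1],[0,0,2,0,0,0,0.1],[0,0,0,0,0,0,0.1]]'
python3 - <<'E'
from h import *
from bench import r
q=r.camera("side")
go(r,(.4775,-.323,.117),.24)
cv2.imwrite("pics/e_s.png",cv2.resize(np.ascontiguousarray(q["frame"][60:200,260:400,::-1]),None,fx=4,fy=4,interpolation=cv2.INTER_CUBIC))
E
```

```text
time: 7.5
ee_pos: [0.4757, -0.3211, 0.1995]
eef_rot: [0.995, 0.1, -0.002, -0.002]
ft_force: [-0.3, 0.4, 0.3]
width: 0.0479
t 7.55 tcp [ 0.4765 -0.3212  0.2009] yaw 0.201 w 0.0481 F [-0.5  0.1  0.3]
  turn [-0.002  0.001 -0.039] then shift cm [0.06 0.2  8.39]
```

View pics/e_s.png

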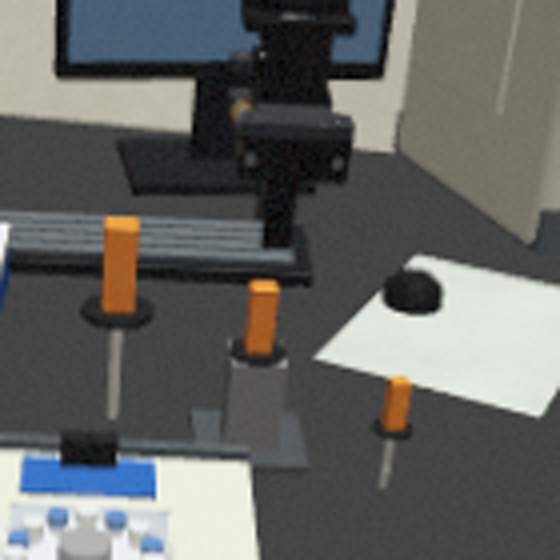

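Run:
```python
from h import *
from bench import r
q=r.camera("side")
s=r.read_state();M=Rot.from_quat(s["eef_rot"]).as_matrix()
for d in((0,-.031,.011),(0,.031,.011),(0,0,.011)):print((proj(q,s["ee_pos"]+M@np.array(d))[0]-[260,60])*4)
print((proj(q,(.4775,-.323,.145))[0]-[260,60])*4)
```

```text
[270.79406273 242.44357673]
[265.05705478 212.63012285]
[267.85787308 227.16696424]
[261.38564832 282.06103188]
```

```bash
python3 -m jog '[[0.06,0.2,2,0,0,-0.02,0.1],[0,0,3,0,0,0,0.1],[0,0,2.4,0,0,0,0.1],[0,0,1,0,0,0,0.1],[0,0,0,0,0,0,0.1]]'
python3 - <<'E'
from h import *
from bench import r
q=r.camera("side");p=r.camera("top")
go(r,(.4775,-.323,.117),.24)
cv2.imwrite("pics/f_s.png",cv2.resize(np.ascontiguousarray(q["frame"][60:200,260:400,::-1]),None,fx=4,fy=4,interpolation=cv2.INTER_CUBIC))
cv2.imwrite("pics/f_t.png",cv2.resize(np.ascontiguousarray(p["frame"][140:290,190:440,::-1]),None,fx=3,fy=3,interpolation=cv2.INTER_CUBIC))
E
```

```text
time: 8.22
ee_pos: [0.4778, -0.3239, 0.1183]
eef_rot: [0.994, 0.11, 0.0, -0.0]
ft_force: [-0.7, 0.2, 0.9]
width: 0.0478
t 8.32 tcp [ 0.4783 -0.3245  0.1193] yaw 0.22 w 0.0477 F [ 0.3 -1.   0.3]
  turn [ 0.001 -0.001 -0.02 ] then shift cm [-0.04 -0.16  0.23]
```

View pics/f_s.png

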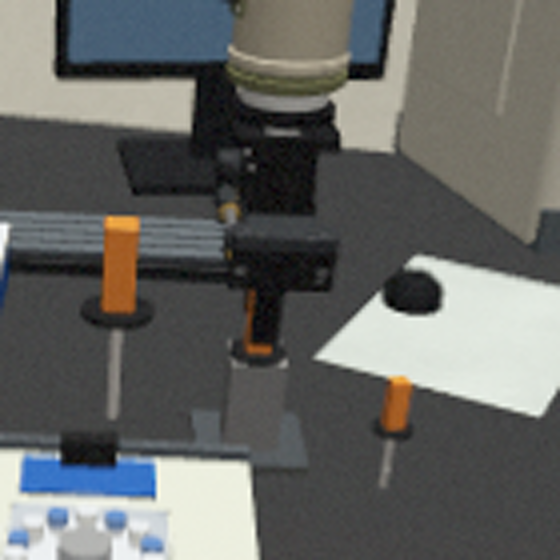

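View pics/f_t.png

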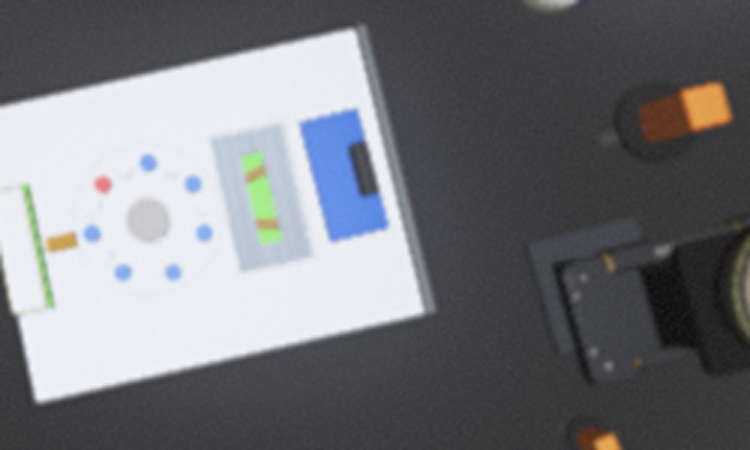

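The top view shows the cover parked at crop (345,175), the slot open at (262,198) with two brass teeth in it at (256,173) and (267,224), and the gripper over the holder. I'll lower a little, then grip.

```bash
python3 -m jog '[[0,-0.1,1.1,0,0,-0.01,0.1],[0,0,0,0,0,0,0.1],[0,0,0,0,0,0,-1],[0,0,0,0,0,0,-1],[0,0,0,0,0,0,-1],[0,0,0,0,0,0,-1],[0,0,0,0,0,0,-1]]' 55
python3 - <<'E'
from h import *
from bench import r
p=r.camera("top")
go(r,(.4775,-.323,.25),.22)
s,pts=fitcaps(p,SAMP);print("axis",s.x,"rotor",s.x[2]-np.pi/2-SAMP[2])
f=p["frame"].astype(float);yy,xx=np.mgrid[:384,:512]
c=proj(p,fr(SAMP,[(0,-.085,.074)]))[0];print("slot px",c)
# green slot seen at (262,198)/3+(190,140)
m=((f[...,1]-f[...,0]>15)&(f[...,1]-f[...,2]>15)&(np.hypot(xx-c[0],yy-c[1])<25))
u=np.c_[xx[m],yy[m]];print(len(u),u.mean(0),unproj(p,u.mean(0),.06), inv(SAMP,unproj(p,u.mean(0),.074)))
# aluminium guide centroid by projected corners
im=cv2.resize(np.ascontiguousarray(p["frame"][170:240,245:325,::-1]),None,fx=9,fy=9,interpolation=cv2.INTER_CUBIC)
cross(im,proj(p,fr(SAMP,[(a,b-.085,.074) for a in(-.034,.034) for b in(-.008,.008)])),9,np.array([245,170]),(0,0,255))
cross(im,proj(p,fr(SAMP,[(a,b-.085,.074) for a in(-.052,.052) for b in(-.028,.028)])),9,np.array([245,170]),(255,0,255))
ro=s.x[2]-np.pi/2-SAMP[2]
T=[]
for k in range(-4,5):
    th=ro+(k+.5)*2*np.pi/14
    if abs(th)<.45:
        print("tooth",k,th,"x at y-85",.085*np.tan(th))
        for rr in(.078,.085,.092):T.append((rr*np.sin(th),-rr*np.cos(th),.054))
cross(im,proj(p,fr(SAMP,T)),9,np.array([245,170]),(0,0,0))
cv2.imwrite("pics/g_t.png",im)
E
```

```text
time: 9.2
ee_pos: [0.4774, -0.3232, 0.1072]
eef_rot: [0.993, 0.115, 0.0, 0.0]
ft_force: [-0.9, 0.8, 2.4]
width: 0.0197
t 9.25 tcp [ 0.4774 -0.3232  0.1072] yaw 0.23 w 0.0201 F [-1.   1.2  1.8]
  turn [ 0.   -0.    0.01] then shift cm [  0.02  -0.02 -14.28]
axis [0.53305944 0.02989009 0.87794055] rotor -0.8911557811463466
slot px [276.73961021 205.35106898]
198 [276.46464646 205.36363636] [ 0.55094549 -0.05399952  0.06      ] [[ 0.00010943 -0.0843904   0.074     ]]
tooth 1 -0.21795735537710526 x at y-85 -0.01882542679821097
tooth 2 0.23084159513572233 x at y-85 0.019977658079963035
```

View pics/g_t.png

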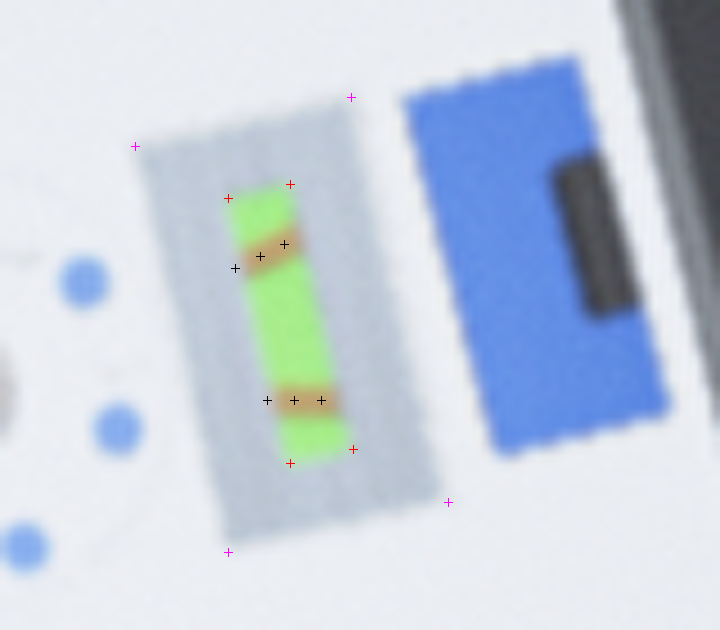

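The model fits to about 1 mm: the slot edges coincide, and the teeth sit at x ≈ -19 and +20 mm. The rotor is at about -0.89. Now I'll lift the pick and go over the slot.

```bash
python3 -m jog '[[0,0,-1,0,0,0,-1],[0,0,-3,0,0,0,-1],[0,0,-3.5,0,0,0,-1],[0,0,-3,0,0,0,-1],[0,0,-0.3,0,0,0.032,-1],[0,0,0,0,0,0,-1]]'
python3 - <<'E'
from h import *
from bench import r
print(fr(SAMP,(0,-.085,.212))[0])
go(r,fr(SAMP,(0.0,-.085,.212))[0],.1983)
q=r.camera("side")
cv2.imwrite("pics/h_s.png",cv2.resize(np.ascontiguousarray(q["frame"][60:200,260:400,::-1]),None,fx=4,fy=4,interpolation=cv2.INTER_CUBIC))
E
```

```text
time: 10.0
ee_pos: [0.477, -0.3232, 0.2145]
eef_rot: [0.995, 0.098, -0.0, -0.0]
ft_force: [-0.3, -0.4, -2.5]
width: 0.0199
[ 0.55004525 -0.05373425  0.212     ]
t 10.0 tcp [ 0.477  -0.3232  0.2145] yaw 0.197 w 0.0199 F [-0.3 -0.4 -2.5]
  turn [-0.     0.001 -0.001] then shift cm [ 12.47 -24.98   0.25]
```

View pics/h_s.png

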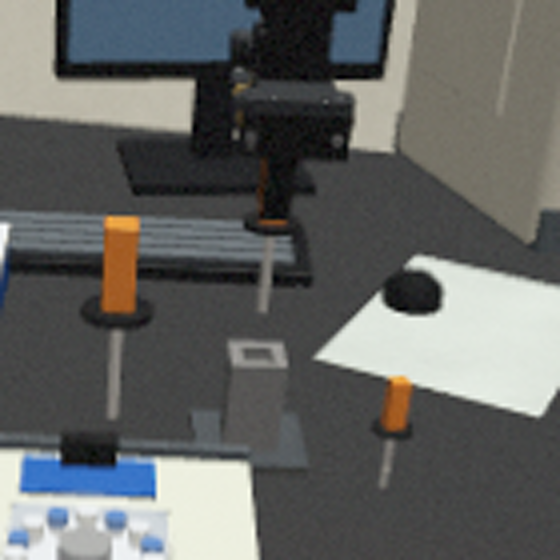

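The pick hangs straight in the jaws, and the hole is visible at crop (262,353).

```bash
python3 -m jog '[[1.2,-2.5,0,0,0,0,-1],[2.2,-4.4,0,0,0,0,-1],[2.4,-4.8,0,0,0,0,-1],[2.4,-4.8,0,0,0,0,-1],[2.2,-4.4,0,0,0,0,-1],[1.4,-2.8,0,0,0,0,-1],[0.6,-1.2,0,0,0,0,-1],[0,0,0,0,0,0,-1]]'
python3 - <<'E'
from h import *
from bench import r
q=r.camera("side");p=r.camera("top")
go(r,fr(SAMP,(0.0,-.085,.162))[0],.1983)
print("hole",unproj(q,((262.5)/4-.5+260,353.5/4-.5+60),.085))
s=r.read_state()["ee_pos"]
for n,pp in(("s",q),("t",p)):
    uv=proj(pp,[s+[0,0,-.092],s+[0,0,-.022],fr(SAMP,(0,-.085,.074))[0]]);print(n,np.round(uv,1))
    o=np.array([int(uv[2,0])-50,int(uv[2,1])-60]);im=cv2.resize(np.ascontiguousarray(pp["frame"][o[1]:o[1]+95,o[0]:o[0]+100,::-1]),None,fx=6,fy=6,interpolation=cv2.INTER_CUBIC)
    cross(im,uv,6,o,(0,255,0));cv2.imwrite(f"pics/i_{n}.png",im)
E
```

```text
time: 11.05
ee_pos: [0.5497, -0.0548, 0.2143]
eef_rot: [0.995, 0.099, -0.001, -0.0]
ft_force: [-0.9, -0.8, -1.7]
width: 0.02
t 11.15 tcp [ 0.5496 -0.0566  0.2146] yaw 0.196 w 0.0191 F [-1.  -1.1 -1.8]
  turn [ 0.     0.001 -0.002] then shift cm [ 0.1  -0.28  5.26]
hole [ 0.47239339 -0.32482393  0.085     ]
s [[282.3 174.9]
 [283.3 150.4]
 [281.1 191.2]]
t [[279.5 204. ]
 [282.1 201.4]
 [276.7 205.4]]
```

View pics/i_s.png

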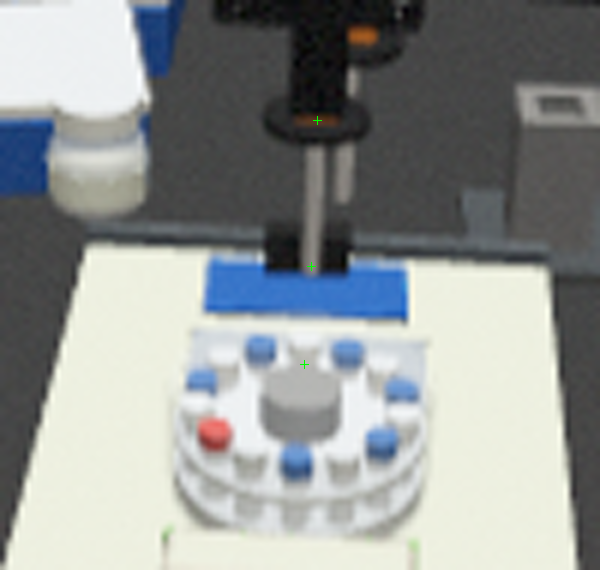

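View pics/i_t.png

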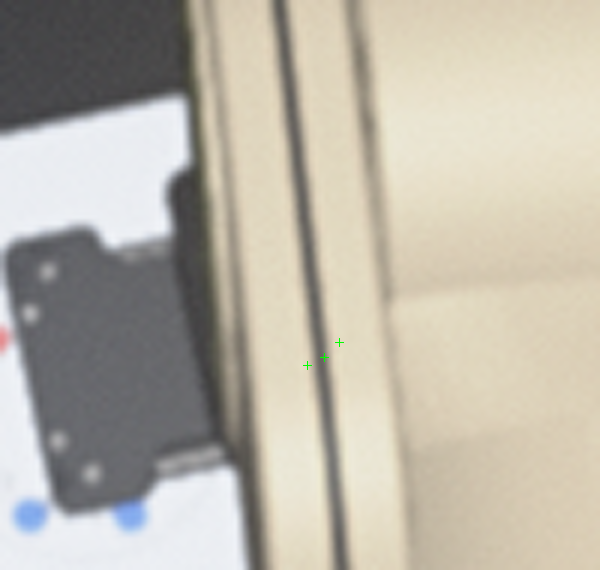

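Predicted and seen tip positions agree to under 1 px in the side view. The TCP readings jitter by about 1 mm, so I'll average a few.

```bash
cat >> h.py <<'E'
def avg(r,n=8):
    P=[]
    for i in range(n):
        p=r.camera("top"); P.append(r.read_state()["ee_pos"])
    P=np.array(P);m=P.mean(0)
    print("t",r.read_state()["time"],"mean",np.round(m,4),"sd mm",np.round(P.std(0)*1e3,1),"sampler mm",np.round(inv(SAMP,m)[0]*1e3,1),"F",np.round(r.read_state()["ft_force"],1))
    return m,p
E
python3 - <<'E'
from h import *
from bench import r
avg(r)
E
```

```text
t 11.55 mean [ 0.5498 -0.0559  0.215 ] sd mm [0.1 0.6 0.1] sampler mm [ -0.7 -87.1 215. ] F [ 0.2  0.5 -2. ]
```

```bash
python3 -m jog '[[0.1,-0.2,2,0,0,0,-1],[0,0,2,0,0,0,-1],[0,0,1,0,0,0,-1],[0,0,0.8,0,0,0,-1],[0,0,0,0,0,0,-1]]'
python3 - <<'E'
from h import *
from bench import r
avg(r,4)
E
```

```text
time: 12.18
ee_pos: [0.5505, -0.0527, 0.1569]
eef_rot: [0.995, 0.099, -0.0, -0.0]
ft_force: [0.1, 0.4, -1.1]
width: 0.0196
t 12.375 mean [ 0.5508 -0.0526  0.1576] sd mm [0.1 0.  0.1] sampler mm [  1.  -84.1 157.6] F [-0.6 -0.9 -1.3]
```

The tip is through the slot with no contact. I'll go down to the teeth and make the first push.

```bash
python3 -m jog '[[0,0,1.2,0,0,0,-1],[0,0,0.9,0,0,0,-1],[0.6,0,0,0,0,0,-1],[0.4,0,0,0,0,0,-1],[0.4,0,0,0,0,0,-1],[0.4,0,0,0,0,0,-1],[0.4,0,0,0,0,0,-1],[0.4,0,0,0,0,0,-1],[0,0,0,0,0,0,-1]]'
python3 - <<'E'
from h import *
from bench import r
m,p=avg(r,3)
s,pts=fitcaps(p,SAMP)
print(s and s.x, len(pts))
q=r.camera("side");
cv2.imwrite("pics/j_s.png",cv2.resize(np.ascontiguousarray(q["frame"][130:230,220:340,::-1]),None,fx=5,fy=5,interpolation=cv2.INTER_CUBIC))
E
```

```text
time: 13.5
ee_pos: [0.5765, -0.0475, 0.1361]
eef_rot: [0.995, 0.099, 0.0, 0.0]
ft_force: [0.4, -0.2, -1.7]
width: 0.0194
t 13.65 mean [ 0.5765 -0.0476  0.1363] sd mm [0.  0.  0.1] sampler mm [ 27.1 -84.1 136.3] F [-0.8  0.2 -1.9]
[0.5330822  0.02995789 1.04958077] 5
```

View pics/j_s.png

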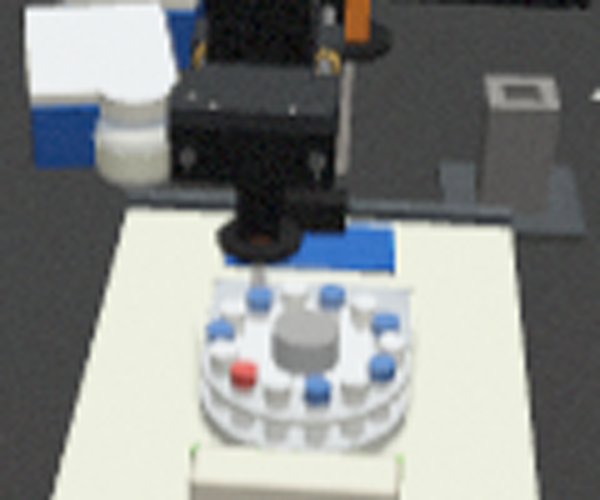

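The first push turned the rotor from -0.89 to -0.72, as predicted. The red cap moved to (242,375) in the crop. Second stroke: rise above the teeth, go back behind the next tooth and push.

```bash
python3 -m jog '[[-0.5,0,0,0,0,0,-1],[0,0,-1.2,0,0,0,-1],[0,0,-0.9,0,0,0,-1],[-1.4,0,0,0,0,0,-1],[-1.4,0,0,0,0,0,-1],[-1.4,0,0,0,0,0,-1],[0,0,0,0,0,0,-1],[0,0,1.2,0,0,0,-1],[0,0,0.9,0,0,0,-1],[0,0,0,0,0,0,-1]]'
python3 - <<'E'
from h import *
from bench import r
m,p=avg(r,3)
s,pts=fitcaps(p,SAMP)
print(s and s.x, len(pts))
E
```

```text
time: 14.95
ee_pos: [0.5294, -0.0565, 0.1347]
eef_rot: [0.995, 0.099, -0.001, -0.0]
ft_force: [-0.4, 0.4, -2.0]
width: 0.0196
t 15.1 mean [ 0.53   -0.0566  0.1357] sd mm [0.2 0.  0.3] sampler mm [-20.2 -83.8 135.7] F [-0.3 -0.2 -0.6]
[0.53323279 0.02978552 1.05286258] 5
```

```bash
python3 -m jog '[[0.4,0.05,0,0,0,0,-1],[0.4,0,0,0,0,0,-1],[0.5,0,0,0,0,0,-1],[0.5,0,0,0,0,0,-1],[0.5,0,0,0,0,0,-1],[0.5,0,0,0,0,0,-1],[0.5,0,0,0,0,0,-1],[0.5,0,0,0,0,0,-1],[0.5,0,0,0,0,0,-1],[0.4,0,0,0,0,0,-1],[0,0,0,0,0,0,-1]]'
python3 - <<'E'
from h import *
from bench import r
m,p=avg(r,3)
s,pts=fitcaps(p,SAMP)
print(s and s.x, len(pts),"rotor",s.x[2]-np.pi/2-.1983)
E
```

```text
time: 16.48
ee_pos: [0.5767, -0.048, 0.1361]
eef_rot: [0.995, 0.099, 0.0, 0.0]
ft_force: [-0.2, -0.2, -0.8]
width: 0.0195
t 16.625 mean [ 0.5766 -0.0481  0.1363] sd mm [0.1 0.  0.1] sampler mm [ 27.1 -84.7 136.3] F [-0.5 -0.  -1.9]
[0.53320071 0.03020398 1.50514638] 5 rotor -0.2639499420369019
```

Rotor is at -0.264, so one stroke is left, ending at pick x ≈ 11 mm.

```bash
python3 -m jog '[[-0.5,0,0,0,0,0,-1],[0,0,-1.2,0,0,0,-1],[0,0,-0.9,0,0,0,-1],[-1.4,0,0,0,0,0,-1],[-1.4,0,0,0,0,0,-1],[-1.4,0,0,0,0,0,-1],[0,0,0,0,0,0,-1],[0,0,1.2,0,0,0,-1],[0,0,0.9,0,0,0,-1],[0.4,0,0,0,0,0,-1],[0.4,0,0,0,0,0,-1],[0.4,0,0,0,0,0,-1],[0.5,0,0,0,0,0,-1],[0.5,0,0,0,0,0,-1],[0.4,0,0,0,0,0,-1],[0.2,0,0,0,0,0,-1],[0,0,0,0,0,0,-1]]'
python3 - <<'E'
from h import *
from bench import r
m,p=avg(r,3)
s,pts=fitcaps(p,SAMP)
print(s and s.x, len(pts),"rotor",s.x[2]-np.pi/2-.1983)
E
```

```text
time: 18.75
ee_pos: [0.5579, -0.0516, 0.1362]
eef_rot: [0.995, 0.099, 0.0, -0.0]
ft_force: [-1.0, 0.3, -0.9]
width: 0.0197
t 18.9 mean [ 0.5579 -0.0518  0.1363] sd mm [0. 0. 0.] sampler mm [  8.1 -84.6 136.3] F [-0.3 -0.5 -0.5]
[0.5322823  0.02938215 1.71466601] 5 rotor -0.054430317430063185
```

```bash
python3 -m jog '[[0.15,0,0,0,0,0,-1],[0.15,0,0,0,0,0,-1],[0,0,0,0,0,0,-1],[0,0,0,0,0,0,-1],[0,0,0,0,0,0,-1]]'
python3 - <<'E'
from h import *
from bench import r
m,p=avg(r,3)
s,pts=fitcaps(p,SAMP)
print(s.x, len(pts),"rotor",s.x[2]-np.pi/2-.1983)
A=np.array([.5332,.0297])
for n,uv,w in pts:
    d=w-A;a=np.arctan2(d[1],d[0])-np.pi/2-.1983;print(n,np.round(uv,1),round(np.hypot(*d)*1e3,1),round((a+np.pi/7)%(2*np.pi/7)-np.pi/7,3))
q=r.camera("side");
cv2.imwrite("pics/k_s.png",cv2.resize(np.ascontiguousarray(q["frame"][130:230,220:340,::-1]),None,fx=5,fy=5,interpolation=cv2.INTER_CUBIC))
E
```

```text
time: 19.52
ee_pos: [0.5605, -0.0512, 0.1361]
eef_rot: [0.995, 0.099, 0.0, 0.0]
ft_force: [-0.9, -0.8, -0.0]
width: 0.0196
t 19.675 mean [ 0.5605 -0.0512  0.1361] sd mm [0. 0. 0.] sampler mm [ 10.8 -84.6 136.1] F [-1.3 -0.2 -0.5]
[0.53244915 0.0294897  1.74989447] 5 rotor -0.01920185678602246
1 [220.1 217.2] 41.0 0.003
0 [224.  200.9] 41.0 0.002
0 [258.  218.6] 42.2 -0.067
0 [230.3 230.4] 41.1 -0.006
0 [247.1 230.5] 41.0 -0.009
```

View pics/k_s.png

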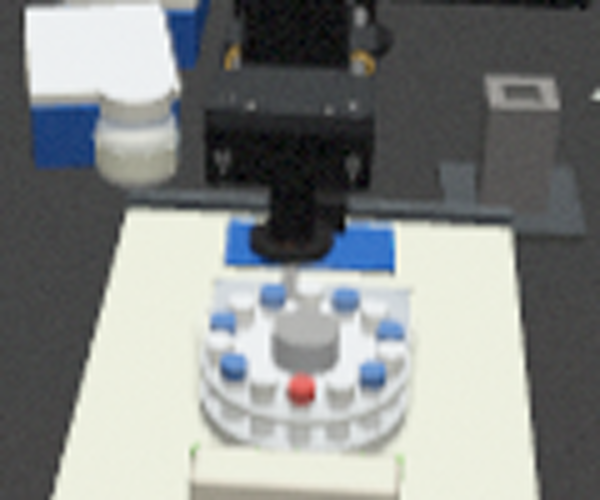

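The red cap stands at the index mark at (301,390), and the rotor is about 0.00. Now I'll withdraw and find the hole centre.

```bash
python3 -m jog '[[-0.5,0,0,0,0,0,-1],[0,0,-1,0,0,0,-1],[0,0,-2,0,0,0,-1],[0,0,-3,0,0,0,-1],[0,0,-2,0,0,0,-1],[0,0,0,0,0,0,-1]]'
python3 - <<'E'
from h import *
from bench import r
p=r.camera("top");q=r.camera("side")
print("rim top px",unproj(p,(401.6,234.9),.085))
im=cv2.resize(np.ascontiguousarray(p["frame"][200:270,355:430,::-1]),None,fx=8,fy=8,interpolation=cv2.INTER_CUBIC)
a=.2
C=[fr((.477,-.3235,a),(x,y,.085))[0] for x in(-.022,.022) for y in(-.022,.022)]+[fr((.477,-.3235,a),(x,y,.085))[0] for x in(-.012,.012) for y in(-.012,.012)]
cross(im,proj(p,C),8,np.array([355,200]),(0,255,0));cv2.imwrite("pics/l_t.png",im)
im=cv2.resize(np.ascontiguousarray(q["frame"][130:200,290:360,::-1]),None,fx=8,fy=8,interpolation=cv2.INTER_CUBIC)
cross(im,proj(q,C),8,np.array([290,130]),(0,255,0));cv2.imwrite("pics/l_s.png",im)
m,p=avg(r,3)
go(r,(.477,-.3235,.2145),.21)
E
```

```text
time: 20.48
ee_pos: [0.5565, -0.0521, 0.2181]
eef_rot: [0.995, 0.099, 0.002, 0.0]
ft_force: [0.5, -0.1, -0.9]
width: 0.0199
rim top px [ 0.47755714 -0.325059    0.085     ]
t 20.725 mean [ 0.555  -0.0522  0.2151] sd mm [0.  0.  0.1] sampler mm [  5.2 -84.5 215.1] F [-0.6 -0.  -1.1]
t 20.73 tcp [ 0.555  -0.0522  0.215 ] yaw 0.198 w 0.0201 F [-0.6 -0.  -1.1]
  turn [-0.     0.001 -0.012] then shift cm [-13.29  24.91   0.05]
```

View pics/l_t.png

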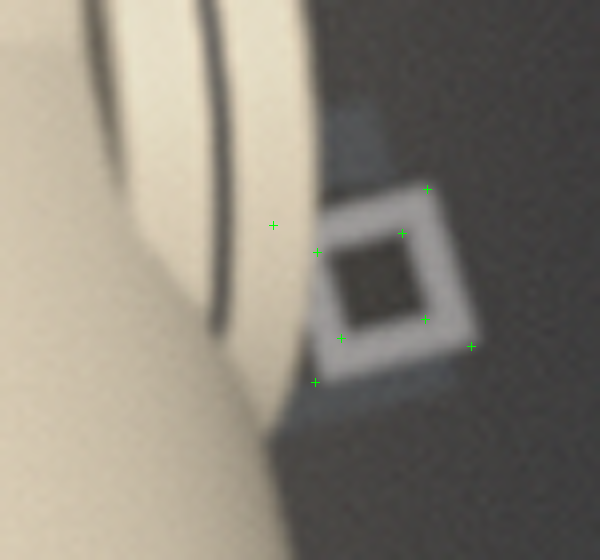

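View pics/l_s.png

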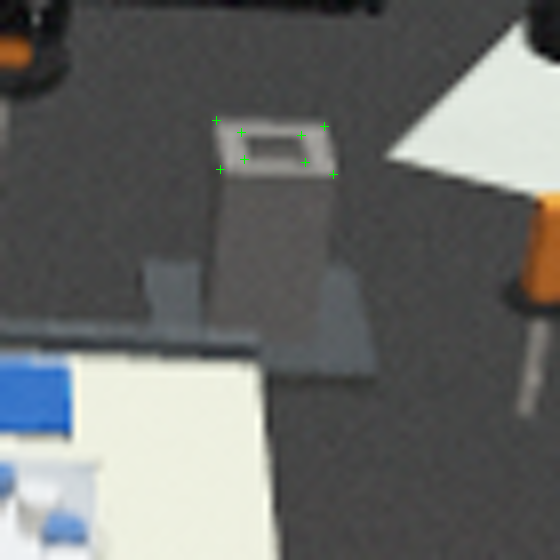

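The rim fits a centre of about (0.477, -0.325). Going back above it.

```bash
python3 -m jog '[[-1.3,2.5,0,0,0,-0.012,-1],[-2.3,4.4,0,0,0,0,-1],[-2.6,4.8,0,0,0,0,-1],[-2.6,4.8,0,0,0,0,-1],[-2.3,4.4,0,0,0,0,-1],[-1.5,2.8,0,0,0,0,-1],[-0.72,1.36,0,0,0,0,-1],[0,0,0,0,0,0,-1],[0,0,0,0,0,0,-1]]'
python3 - <<'E'
from h import *
from bench import r
m,p=avg(r,3)
q=r.camera("side")
go(r,(.477,-.325,.108),.21)
im=cv2.resize(np.ascontiguousarray(q["frame"][90:190,270:370,::-1]),None,fx=6,fy=6,interpolation=cv2.INTER_CUBIC)
cross(im,proj(q,m+[0,0,-.092]),6,np.array([270,90]),(0,255,0));cv2.imwrite("pics/m_s.png",im)
s,pts=fitcaps(p,SAMP);print(len(pts),s.x[2]-np.pi/2-.1983)
E
```

```text
time: 21.85
ee_pos: [0.478, -0.323, 0.2159]
eef_rot: [0.994, 0.106, 0.0, -0.0]
ft_force: [-0.0, 0.9, -2.2]
width: 0.0198
t 22.0 mean [ 0.4779 -0.3233  0.2161] sd mm [0.1 0.2 0. ] sampler mm [-123.8 -335.1  216.1] F [-0.8  0.  -1.4]
t 22.05 tcp [ 0.4777 -0.3238  0.2162] yaw 0.211 w 0.0193 F [-0.2 -0.8 -1. ]
  turn [ 0.    -0.     0.001] then shift cm [-0.09  0.1  10.82]
7 -0.0023207613996959198
```

View pics/m_s.png

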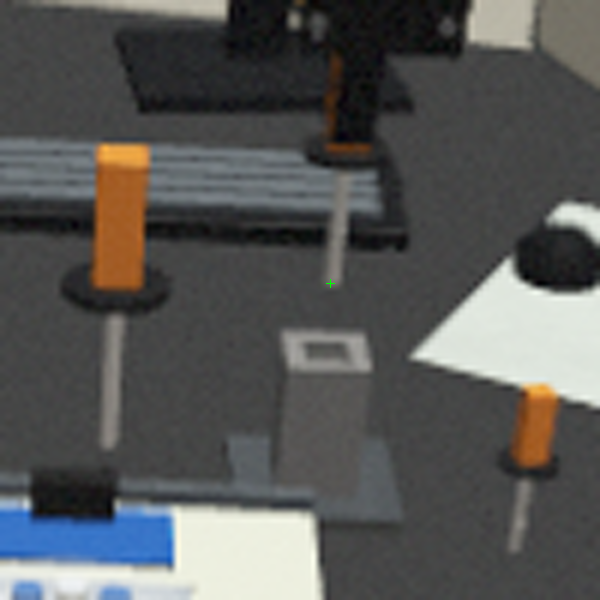

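The tip is right above the hole. The rotor still reads -0.002. Lowering.

```bash
python3 -m jog '[[-0.08,0.1,1,0,0,0,-1],[0,0,2,0,0,0,-1],[0,0,2.5,0,0,0,-1],[0,0,2.5,0,0,0,-1],[0,0,1.5,0,0,0,-1],[0,0,0.7,0,0,0,-1],[0,0,0.3,0,0,0,-1],[0,0,0,0,0,0,-1],[0,0,0,0,0,0,-1]]'
```

```text
time: 23.18
ee_pos: [0.4769, -0.3263, 0.1117]
eef_rot: [0.995, 0.105, 0.0, 0.0]
ft_force: [-0.1, 0.4, -1.8]
width: 0.0198
```

```bash
python3 -m jog '[[0,0,0.2,0,0,0,-1],[0,0,0.15,0,0,0,-1],[0,0,0.05,0,0,0,-1],[0,0,0,0,0,0,-1],[0,0,0,0,0,0,-1]]'
python3 - <<'E'
from h import *
from bench import r
m,p=avg(r,3)
E
```

```text
time: 23.8
ee_pos: [0.4765, -0.3261, 0.1072]
eef_rot: [0.995, 0.105, -0.0, 0.0]
ft_force: [-1.7, 1.7, 3.2]
width: 0.0201
t 23.95 mean [ 0.4765 -0.326   0.1072] sd mm [0. 0. 0.] sampler mm [-125.7 -337.5  107.2] F [-2.3  1.7  3.3]
```

The force turned upward to about +3 N, so the guard is on the rim. I'll release and rise.

```bash
python3 -m jog '[[0,0,0,0,0,0,-0.3],[0,0,0,0,0,0,0.1],[0,0,0,0,0,0,0.1],[0,0,0,0,0,0,0.1],[0,0,-1,0,0,0,0.1],[0,0,-3,0,0,0,0.1],[0,0,-4,0,0,0,0.1],[0,0,-4,0,0,0,0.1],[0,0,-2,0,0,0,0.1],[-2,3,0,0,0,0,0.1],[-3,4,0,0,0,0,0.1],[-3,4,0,0,0,0,0.1],[0,0,0,0,0,0,0.1],[0,0,0,0,0,0,0.1]]'
python3 - <<'E'
from h import *
from bench import r
m,p=avg(r,3);q=r.camera("side")
s,pts=fitcaps(p,SAMP);print(len(pts),s.x[2]-np.pi/2-.1983)
cv2.imwrite("pics/n_s.png",cv2.resize(np.ascontiguousarray(q["frame"][90:260,220:400,::-1]),None,fx=3.3,fy=3.3,interpolation=cv2.INTER_CUBIC))
cv2.imwrite("pics/n_t.png",cv2.resize(np.ascontiguousarray(p["frame"][140:290,180:440,::-1]),None,fx=3,fy=3,interpolation=cv2.INTER_CUBIC))
for t in("bottle","jar","tray"):
    for pp in (q,):
        print(t,[(np.round(d["rect"]),round(d["score"],2)) for d in r.search_frame(pp,t)[:1]])
c=proj(p,fr(SAMP,[(0,-.085,.074)]))[0];f=p["frame"].astype(float);yy,xx=np.mgrid[:384,:512]
mm=((f[...,1]-f[...,0]>15)&(f[...,1]-f[...,2]>15)&(np.hypot(xx-c[0],yy-c[1])<25));print("slot px",xx[mm].mean(),yy[mm].mean())
bl=f[...,2]-f[...,0];k=((bl>50)&(xx>283)&(xx<320)&(yy>165)&(yy<235)).astype(np.uint8)
R=cv2.minAreaRect(max(cv2.findContours(k,0,2)[0],key=cv2.contourArea));print("cover",R,inv(SAMP,unproj(p,R[0],.0775)))
E
```

```text
time: 25.7
ee_pos: [0.4217, -0.4497, 0.2475]
eef_rot: [0.994, 0.105, 0.0, -0.0]
ft_force: [1.1, -0.0, -0.5]
width: 0.048
t 25.85 mean [ 0.4222 -0.449   0.2475] sd mm [0.1 0.1 0. ] sampler mm [-203.2 -447.4  247.5] F [-0.8  0.6  0.3]
7 -0.0021292655462395726
bottle [(array([226., 294., 266., 356.]), 0.59)]
jar [(array([238., 143., 258., 167.]), 0.89)]
tray [(array([130., 232., 183., 288.]), 0.88)]
slot px 276.47236180904525 205.30653266331657
cover ((304.2178649902344, 197.94192504882812), (41.87017822265625, 20.41976547241211), 75.0685806274414) [[ 0.00237898 -0.14867195  0.0775    ]]
```

View pics/n_s.png

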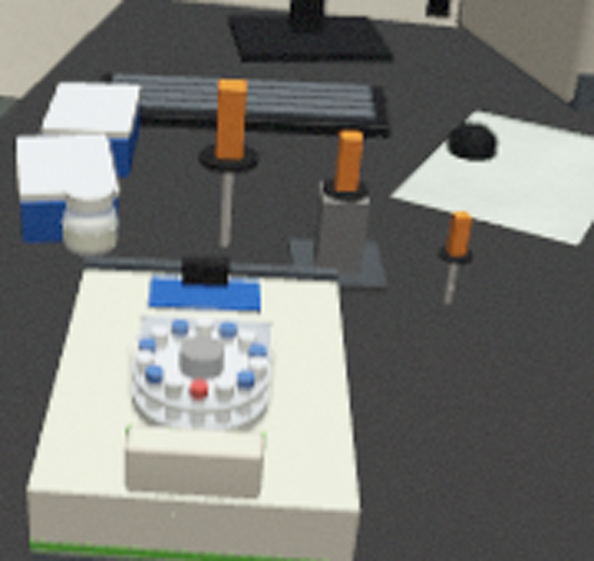

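View pics/n_t.png

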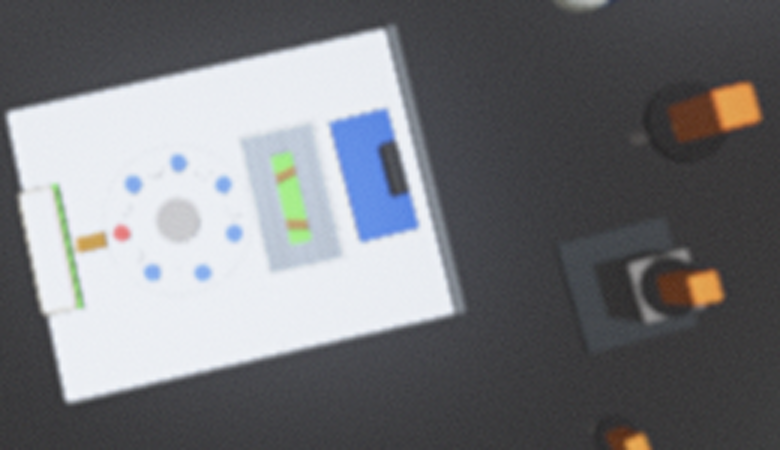

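Both views agree. The red cap is at the index mark (top crop (122,233)), the cover is flat on the ledge (375,175), the plate is unmoved, and the pick is upright in its holder (690,290). Handing in.

```bash
python3 -c "
from bench import r
print(r.close_job())"
```

```text
the job is handed in; nothing more can be done
None
```

The job is done and handed in at about 26 s; the hand-in reports no verdict.

- **Cover:** I gripped its bar and slid it onto the ledge without lifting it. Its centre is now at sampler y ≈ -149 mm, 64 mm from the slot's middle line.
- **Slotted plate:** the slot's image position changed by less than 0.1 px from when it was uncovered to the end, so the plate held still during the pick work. How far the slide itself shifted it was not measured. Just after uncovering, it lay within about 1 mm of its nominal place.
- **Star wheel:** with the middle-sized pick I made three pushes through the slot, the last in two parts. The joint rotor went from about -0.89 to -0.72, then -0.26, then 0.00. The last check from seven vial caps reads -0.002 rad.
- **Pick:** it stands upright in its holder with the guard on the rim, a few millimetres off its first position in the hole. The gripper is open and clear of everything.
- **Bystanders:** the side-view boxes for bottle, jar and tray match the first pictures to within about 4 px, which is detector scatter.
- **Checks that disagreed:**
  - During the last push, one cap partly hidden by the arm read -0.067 rad and pulled the fit to -0.019. The clear view afterwards settled it.
  - The side camera placed the holder about 5 mm off in x from the top view. I used the top view.

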